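# Line up medicine containers by height on the shelf strip

## Task

Line the four closed medicine containers up by height on the four round marks of the dark shelf strip: the shortest on the mark next to the green end piece, then each taller one in turn, with the tallest next to the red end piece. Stand each one upright in the middle of its mark, let go of it, and do not tip any of them over on the way.

Things in the scene. Friction and masses are not known exactly. Their poses are not given: they have to be found in the camera images.
- jar: squat white plastic jar with a blue lid and a blue band, 52 mm across and 62 mm tall in all (the shortest); the lid is the top 18 mm and 48 mm across; about 70 g. Origin: centre of its underside, z up; round, so yaw means nothing. Starts upright on the table, centre 125 mm or more from the next container; low packs (up to 34 mm high) lie between.
- orange_bottle: white plastic bottle with an orange cap and an orange band, 42 mm across and 83 mm tall in all (second shortest); the cap is the top 18 mm and 38 mm across; about 70 g. Origin: centre of its underside, z up; round, so yaw means nothing. Starts upright on the table, centre 125 mm or more from the next container; low packs (up to 34 mm high) lie between.
- amber_bottle: brown amber glass bottle with a black cap and a white paper band, 46 mm across and 104 mm tall in all (second tallest); the cap is the top 20 mm and 42 mm across; about 120 g. Origin: centre of its underside, z up; round, so yaw means nothing. Starts upright on the table, centre 125 mm or more from the next container; low packs (up to 34 mm high) lie between.
- yellow_bottle: slim white plastic bottle with a yellow cap and a yellow band, 40 mm across and 125 mm tall in all (the tallest); the cap is the top 20 mm and 36 mm across; about 100 g. Origin: centre of its underside, z up; round, so yaw means nothing. Starts upright on the table, centre 125 mm or more from the next container; low packs (up to 34 mm high) lie between.
- mark_a: flat round sticker 62 mm across, white with a 36 mm grey spot, the first of the row from the robot's left, fixed on the dark steel strip. Origin: its centre, on the strip's upper face (12 mm above the table), where a container stands; y axis along the strip, x across it, away from the robot. The marks are 77 to 93 mm apart in a slightly uneven row.
- mark_b: flat round sticker 62 mm across, white with a 36 mm grey spot, the second of the row from the robot's left, fixed on the dark steel strip. Origin: its centre, on the strip's upper face (12 mm above the table), where a container stands; y axis along the strip, x across it, away from the robot. The marks are 77 to 93 mm apart in a slightly uneven row.
- mark_c: flat round sticker 62 mm across, white with a 36 mm grey spot, the third of the row from the robot's left, fixed on the dark steel strip. Origin: its centre, on the strip's upper face (12 mm above the table), where a container stands; y axis along the strip, x across it, away from the robot. The marks are 77 to 93 mm apart in a slightly uneven row.
- mark_d: flat round sticker 62 mm across, white with a 36 mm grey spot, the last of the row from the robot's left, at its right, fixed on the dark steel strip. Origin: its centre, on the strip's upper face (12 mm above the table), where a container stands; y axis along the strip, x across it, away from the robot. The marks are 77 to 93 mm apart in a slightly uneven row.
- green_end: green end piece: a green bar 26 mm along the strip, 80 mm across it and 20 mm high, fixed on one end of the dark shelf strip, about 78 mm beyond the nearest mark; it may be at either end. The shortest container goes on the mark next to it. Origin: centre of its underside, on the strip's upper face.
- red_end: red end piece: a red bar 26 mm along the strip, 80 mm across it and 20 mm high, fixed on one end of the dark shelf strip, about 78 mm beyond the nearest mark; it may be at either end. The tallest container goes on the mark next to it. Origin: centre of its underside, on the strip's upper face.

How it is judged (in metres and radians):
At the end, for the whole second after the job is handed in: All four stand upright (within 0.1 rad) and at rest on the strip (height within 6 mm), each centred within 12 mm on its own mark: from the green end piece to the red one the jar, the orange-capped, the amber and the yellow-capped bottle (((horizontal distance between green_end and mark_a below 0.14 m and horizontal distance between jar and mark_a below 0.012 m and z of jar in the frame of mark_a between -0.006 and 0.006 m and horizontal distance between orange_bottle and mark_b below 0.012 m and z of orange_bottle in the frame of mark_b between -0.006 and 0.006 m and horizontal distance between amber_bottle and mark_c below 0.012 m and z of amber_bottle in the frame of mark_c between -0.006 and 0.006 m and horizontal distance between yellow_bottle and mark_d below 0.012 m and z of yellow_bottle in the frame of mark_d between -0.006 and 0.006 m) or (horizontal distance between green_end and mark_d below 0.14 m and horizontal distance between jar and mark_d below 0.012 m and z of jar in the frame of mark_d between -0.006 and 0.006 m and horizontal distance between orange_bottle and mark_c below 0.012 m and z of orange_bottle in the frame of mark_c between -0.006 and 0.006 m and horizontal distance between amber_bottle and mark_b below 0.012 m and z of amber_bottle in the frame of mark_b between -0.006 and 0.006 m and horizontal distance between yellow_bottle and mark_a below 0.012 m and z of yellow_bottle in the frame of mark_a between -0.006 and 0.006 m)) and angle between each of jar, orange_bottle, amber_bottle, yellow_bottle's own z axis and vertical below 0.1 rad and linear speed of each of jar, orange_bottle, amber_bottle, yellow_bottle below 0.02 m/s and angular speed of each of jar, orange_bottle, amber_bottle, yellow_bottle below 0.2 rad/s); the robot touches nothing.
It fails at once if a container is tipped over (more than 0.6 rad from upright) (angle between any of jar, orange_bottle, amber_bottle, yellow_bottle's own z axis and vertical above 0.6 rad).
It also fails if it takes over 112 s, if anything falls off the work surface, if the arm or the gripper's body presses on something with over 40 N, if the wrist force passes 120 N, or if a joint passes its speed limit or range.

## Robot

A 7-joint arm with a two-finger parallel gripper is mounted at the origin on the work surface. World frame = base frame: x ahead of the robot, y to its left, z up, the work surface at z = 0. Lengths are in m, angles in degrees, forces in N, time in s.
With the tool pointing down it reaches from about 0.35 to 0.775 m from the base axis. Payload 3.1 kg.
Tool frame: the origin (TCP) lies at the very end of the fingers, on their centre line; the grasp point (between the pads) lies 19 mm behind it; z points along the fingers, y is the line along which they close (so a half turn about z gives the same grasp; the last joint's range is limited). The gripper opens to 85 mm and grips with 20 to 120 N. Pads are 22 mm wide; open, the fingers measure 114 mm over their backs; the gripper's body (76 mm by 85 mm) begins 54 mm behind the grasp point. The pads swing forward as they close: fully open they stand 13 mm farther back than shut.
Start: joints at [66.251, 17.813, 0.802, 86.603, -0.252, 75.585, -1.558], TCP at [0.2, -0.512, 0.231] pointing down, gripper open.
Joint ranges: [-154.91, 154.91], [-16.99, 109.72], [-72.82, 74.43], [7.12, 147.25], [-82.49, 262.49], [11.32, 116.49], [-174.64, 174.64]. Speed limits (degrees/s): [159.86, 159.86, 180, 180, 180, 180, 180].

## Interface

Orientations are given as a 3x3 rotation matrix whose columns are the frame's x, y, z axes.
In Python, from workcell import r gives the robot as it stands.
- The arm moves only by the tool step_arm, never from a script. Its argument "rows" is one flat list of numbers, 4 for each row, row after row: the shift along the tool's x, y, z in cm, then the turn about the tool's z in rad. In form: [dx, dy, dz, roll, dx, dy, dz, roll, ...]. A call has exactly 10 rows; each row shifts and turns the commanded pose from where the row before left it, along the tool's axes as they then stand; what a row does not reach is not made up. A row lasts 1/12 s, in which the tool goes at most 41.7 mm and 7.16 degrees, less where a joint would pass 70% of its speed; a pose out of reach is approached as far as the arm can. A call is refused whole if a number of a shift passes 4.17 or a number of a turn 0.125, either way. A call with a gripper value outside its range is refused whole. "gripper" is the opening, from -1 (shut) to 1 (fully open), set as the call begins (left out, the last holds). The fingers move at their own pace and stop on an object; the grip force is fixed at half the most. Time passes only in rows, so rows that do not move let the fingers close, or fill a call up. It gives the time, the measured TCP pose, the force, the opening and the grip force at its end, in the units of the state.
- r.read_state(): the state, without advancing time (a new reading comes with each control period).
- r.capture(name): name is "side" or "top" or "wrist"; returns (picture, depth): 480x640x3 uint8, red, green, blue; 480x640 float32, m along the optical axis (not along the pixel's ray), 0 where there is no reading.
- r.camera_params(name): a dict with "K" (3x3 intrinsics, pixels), "world_from_camera" (4x4, takes a point from camera to world coordinates); the wrist camera has in their place "T_tool_cam" (4x4, takes a point from camera to tool coordinates, whose origin is the TCP and whose axes are the flange's). Camera axes: x right, y up, looking along -z (the intrinsics and any distortion apply to the point x, -y, -z); pixel columns grow to the right and rows downward; lengths in m; the calibration is good to about 2 mm. A picture is of the moment at which its call begins: read the wrist's pose just before it. camera_params takes no time and is no camera call.
- r.sign_off(): hands the job in; it is judged then, once.
The state is a dict: "clock": time; "joint_positions": joint angles; "qd": joint speeds; "tau": joint torques, N m; "tcp_pos": TCP position; "eef_rot": TCP orientation; "wrist_force": force on the tool from outside, world axes, zero at the start; "ft_torque": the same for the moment, N m; "opening": finger opening in m; "grip_force": force on a finger pad.
Only numpy, scipy, OpenCV 4.12 (cv2) and the standard library are available. Lean on these libraries where they do the work, as an engineer would, in place of code of your own. Each camera call takes 0.05 s, during which the arm holds its last target. There are 200 camera calls.

## Working session

There is one attempt and no reset: what is moved stays moved. The work goes in short steps, Python scripts to look and compute and a tool call to move; the robot and the scene stay as the last step left them, time stands still between calls to the robot, and variables do not carry over. Pictures are saved under pics/ and viewed, at most 14 in all, crops included, and the job is handed in when it is done.

Besides the shell and the picture viewer there is one more tool, called after ">>>" as name(argument=value, ...) on one line, values as JSON. step_arm: Moves the arm, as the interface text tells. Its arguments: {"type":"object","properties":{"rows":{"type":"array"},"gripper":{"type":"number"}},"required":["rows"]}

```bash
mkdir -p pics
python3 - <<'E'
from workcell import r
import cv2,numpy as np
for n in ["side","top"]:
    p,d=r.capture(n); cv2.imwrite(f"pics/{n}0.png",p[:,:,::-1]); np.savez(f"{n}0.npz",p=p,d=d)
    c=r.camera_params(n); print(n,np.round(c["K"],1).tolist(),np.round(c["world_from_camera"],3).tolist(),[k for k in c])
c=r.camera_params("wrist");print(c)
s=r.read_state();print(s["clock"],s["tcp_pos"],np.round(s["eef_rot"],3).tolist(),s["opening"])
E
```

```text
side [[578.1, 0.0, 318.2], [0.0, 578.1, 244.4], [0.0, 0.0, 1.0]] [[-0.773, 0.289, -0.565, -0.055], [-0.634, -0.385, 0.671, 0.749], [-0.024, 0.876, 0.481, 0.593], [0.0, 0.0, 0.0, 1.0]] ['K', 'world_from_camera']
top [[453.8, 0.0, 320.7], [0.0, 453.8, 234.3], [0.0, 0.0, 1.0]] [[0.021, 0.985, -0.171, 0.428], [-0.999, 0.015, -0.035, -0.011], [-0.032, 0.172, 0.985, 0.75], [0.0, 0.0, 0.0, 1.0]] ['K', 'world_from_camera']
{'K': array([[383.56156488,   0.        , 310.18385741],
       [  0.        , 383.56156488, 235.77162166],
       [  0.        ,   0.        ,   1.        ]]), 'T_tool_cam': array([[ 9.41644107e-04,  9.64523096e-01,  2.63996800e-01,
         6.68935851e-02],
       [ 9.99999458e-01, -7.91150806e-04, -6.76373244e-04,
        -8.38532003e-04],
       [-4.43516335e-04,  2.63997294e-01, -9.64523319e-01,
        -1.41960746e-01],
       [ 0.00000000e+00,  0.00000000e+00,  0.00000000e+00,
         1.00000000e+00]])}
0.1 [ 0.20009063 -0.51160004  0.23031374] [[0.931, 0.364, -0.001], [0.364, -0.931, 0.002], [-0.0, -0.002, -1.0]] 0.08544201358650054
```

View pics/top0.png

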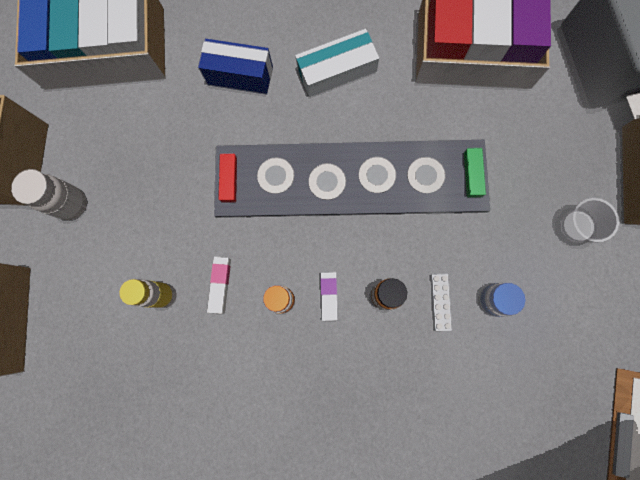

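View pics/side0.png

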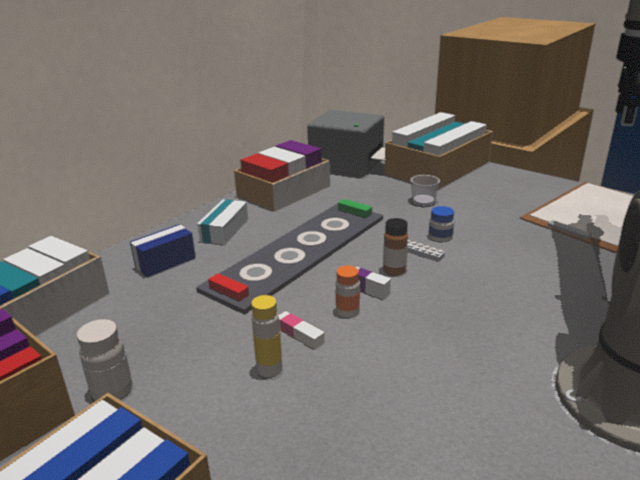

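Top view: red end is at left (227,177), green at right (475,172). The marks are near (276,175), (327,181), (377,175) and (426,175). Containers are yellow (133,292), orange (277,299), amber (390,293) and jar (508,299). So a takes yellow, b amber, c orange and d the jar. The side view agrees.

```bash
cat > h.py <<'E'
import numpy as np,cv2
def ray(K,T,u,v,z):
    d=T[:3,:3]@np.array([(u-K[0,2])/K[0,0],-(v-K[1,2])/K[1,1],-1]); o=T[:3,3]
    return o+d*(z-o[2])/d[2]
def blob(m,u,v,R=30):
    m=m.astype(np.uint8); mm=np.zeros_like(m); cv2.circle(mm,(int(u),int(v)),R,1,-1)
    m=cv2.morphologyEx(m&mm,cv2.MORPH_OPEN,np.ones((3,3),np.uint8))
    cs,_=cv2.findContours(m,cv2.RETR_EXTERNAL,cv2.CHAIN_APPROX_NONE)
    c=max(cs,key=cv2.contourArea); c=cv2.convexHull(c); return cv2.fitEllipse(c)
E
python3 - <<'E'
from h import *
from workcell import r
c=r.camera_params("top");K,T=c["K"],c["world_from_camera"]
f=np.load("top0.npz");p,d=f["p"],f["d"]
hsv=cv2.cvtColor(p,cv2.COLOR_RGB2HSV);H,S,V=cv2.split(hsv)
for n,u,v in [("a",276,175),("b",327,181),("c",377,175),("d",426,175)]:
    e=blob((V>110)&(S<60),u,v,24); q=ray(K,T,*e[0],.012)
    print("mark",n,np.round(e[0],1),np.round(np.array(e[1])*0.74/453.8,4),q.round(4))
def pts(m):
    v,u=np.nonzero(m&(d>0)); z=d[v,u]
    P=np.stack([(u-K[0,2])/K[0,0]*z,-(v-K[1,2])/K[1,1]*z,-z],1)
    return P@T[:3,:3].T+T[:3,3]
for n,u,v,z,m in [("yellow",133,292,.125,(H>22)&(H<35)&(S>150)),("orange",277,299,.083,(H>5)&(H<20)&(S>150)),("amber",392,293,.104,V<60),("jar",508,299,.062,(H>100)&(H<125)&(S>120))]:
    mm=np.zeros(m.shape,bool);mm[v-24:v+24,u-24:u+24]=m[v-24:v+24,u-24:u+24]
    P=pts(mm);zt=np.percentile(P[:,2],95);t=P[P[:,2]>z-.006]
    mt=np.zeros(m.shape,bool); vv,uu=np.nonzero(mm&(d>0)); k=P[:,2]>z-.006; mt[vv[k],uu[k]]=1
    e=blob(mt,u,v); print(n,"ztop",zt.round(3),np.round(e[0],1),np.round(np.array(e[1])*(d[v,u])/453.8,4),ray(K,T,*e[0],z).round(4),((t.max(0)+t.min(0))/2).round(4))
E
```

```text
mark a [275.1 175. ] [0.06   0.0625] [0.6572 0.0944 0.012 ]
mark b [326.8 180.9] [0.0603 0.0631] [0.6477 0.0065 0.012 ]
mark c [377.8 175.2] [0.0603 0.0699] [ 0.6586 -0.0792  0.012 ]
mark d [427.5 175.3] [0.0708 0.0788] [ 0.6593 -0.1622  0.012 ]Traceback (most recent call last):
  File "<stdin>", line 17, in <module>
  File "h.py", line 9, in blob
    c=max(cs,key=cv2.contourArea); c=cv2.convexHull(c); return cv2.fitEllipse(c)
ValueError: max() iterable argument is empty
```

>>> step_arm(rows=[0, 0, -0.5, -0.12, 0, 0, -0.5, -0.12, 0, 0, -0.5, -0.12, 0, 0, -0.5, -0.12, 0, 0, -0.5, -0.12, 0, 0, -0.5, -0.12, 0, 0, 0, -0.12, 0, 0, 0, -0.12, 0, 0, 0, -0.12, 0, 0, 0, -0.12])

```text
clock: 0.93
tcp_pos: [0.2002, -0.5119, 0.2607]
eef_rot: [[-0.008, 1.0, -0.001], [1.0, 0.008, 0.001], [0.001, -0.001, -1.0]]
wrist_force: [-0.2, 0.2, 0.7]
opening: 0.0854
grip_force: 0.0
```

Run:
```python
from h import *
from workcell import r
c=r.camera_params("top");K,T=c["K"],c["world_from_camera"]
f=np.load("top0.npz");p,d=f["p"],f["d"]
hsv=cv2.cvtColor(p,cv2.COLOR_RGB2HSV);H,S,V=cv2.split(hsv)
for n,u,v in [("a",276,175),("b",327,181),("c",377,175),("d",426,175)]:
    e=blob((V>150)&(S<60),u,v,24); print("mark",n,np.round(e[0],1),np.round(e[1],1),ray(K,T,*e[0],.012).round(4))
for n,u,v,z in [("yellow",133,292,.125),("orange",279,300,.083),("amber",394,293,.104),("jar",508,299,.062)]:
    print(n,hsv[v,u].tolist(),d[v,u],hsv[v,u-20:u+22:3].tolist())
    # top face: pixels like the centre pixel in brightness
    m=(abs(hsv.astype(int)[:,:,0]-H[v,u])<6)&(abs(V.astype(int)-V[v,u])<35) if n!="amber" else (V<75)&(S<70)
    e=blob(m,u,v,26);print(np.round(e[0],1),np.round(np.array(e[1])*(.76-z)/453.8,4),ray(K,T,*e[0],z).round(4))
```

```text
mark a [275.1 175.1] [35.2 36.6] [0.6569 0.0944 0.012 ]
mark b [326.7 181.2] [35.7 36.8] [0.6473 0.0066 0.012 ]
mark c [376.9 174.4] [35.6 36.9] [ 0.66   -0.0777  0.012 ]
mark d [425.9 174.7] [35.6 37.4] [ 0.6604 -0.1597  0.012 ]
yellow [27, 136, 206] 0.62907374 [[120, 3, 147], [120, 3, 146], [23, 83, 179], [26, 135, 208], [27, 137, 206], [26, 137, 206], [27, 139, 206], [27, 137, 205], [27, 133, 207], [27, 134, 207], [28, 126, 215], [25, 193, 82], [18, 81, 94], [6, 16, 158]]
[131.4 291.6] [0.0339 0.0359] [0.4519 0.2719 0.125 ]
orange [17, 142, 206] 0.6637307 [[120, 5, 147], [128, 7, 142], [14, 155, 207], [15, 153, 204], [16, 149, 206], [16, 148, 205], [17, 148, 204], [16, 141, 204], [17, 142, 205], [17, 137, 208], [8, 84, 121], [15, 134, 145], [120, 4, 140], [130, 5, 145]]
[275.7 297.9] [0.0369 0.0373] [0.4484 0.0763 0.083 ]
amber [107, 24, 74] 0.6382529 [[12, 103, 57], [15, 189, 35], [105, 21, 74], [120, 15, 66], [132, 17, 74], [150, 12, 64], [132, 17, 73], [120, 11, 68], [130, 12, 65], [140, 11, 72], [133, 26, 68], [126, 11, 111], [165, 4, 144], [150, 2, 146]]
[392.2 292.3] [0.0399 0.042 ] [ 0.4589 -0.0908  0.104 ]
jar [111, 118, 183] 0.6724953 [[140, 8, 97], [117, 54, 85], [110, 124, 194], [109, 124, 187], [110, 123, 187], [110, 119, 189], [110, 117, 186], [110, 117, 181], [110, 116, 180], [111, 115, 180], [111, 119, 180], [111, 114, 179], [111, 118, 182], [120, 5, 141]]
[509.2 298.4] [0.0476 0.0509] [ 0.4552 -0.2687  0.062 ]
```

>>> step_arm(rows=[2.4, 2.5, 1, 0, 2.4, 2.5, 1, 0, 2.4, 2.6, 1, 0, 2.4, 2.6, 1, 0, 2.4, 2.6, 1, 0, 2.5, 2.5, 1, 0, 2.5, 2.5, 1, 0, 2.5, 2.5, 1, 0, 2.4, 2.5, 1, 0, 2.4, 2.6, 1, 0])

```text
clock: 1.77
tcp_pos: [0.4543, -0.2673, 0.1605]
eef_rot: [[-0.002, 1.0, -0.001], [1.0, 0.002, 0.0], [0.0, -0.001, -1.0]]
wrist_force: [0.6, -0.4, -0.4]
opening: 0.0856
grip_force: 0.0
```

```bash
cat >> h.py <<'E'
def wrist(fn):
    from workcell import r
    s=r.read_state(); p,d=r.capture("wrist"); c=r.camera_params("wrist")
    T=np.eye(4);T[:3,:3]=s["eef_rot"];T[:3,3]=s["tcp_pos"]; cv2.imwrite(fn,p[:,:,::-1])
    print(s["tcp_pos"].round(4) if hasattr(s["tcp_pos"],"round") else s["tcp_pos"],s["wrist_force"],s["opening"])
    return p,d,c["K"],T@np.array(c["T_tool_cam"]),s
def proj(K,T,P):
    q=np.linalg.inv(T)@np.r_[P,1]; return K[0,0]*q[0]/-q[2]+K[0,2], K[1,1]*-q[1]/-q[2]+K[1,2]
E
python3 - <<'E'
from h import *
p,d,K,T,s=wrist("pics/w1.png"); print(proj(K,T,[.4552,-.2687,.062]))
E
```

```text
[ 0.4543 -0.2673  0.1605] [ 0.62274795 -0.38803186 -0.38553755] 0.08555301233254711
(np.float64(311.8894038858712), np.float64(240.38452618229758))
```

View pics/w1.png

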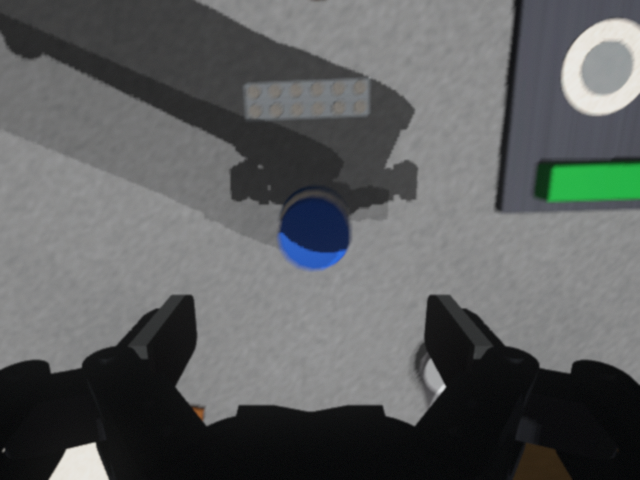

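The jar's lid is centred near (314,231), midway between the open fingers (180 and 440), and mark d shows at top right (606,67). I'll measure both.

```bash
cat >> h.py <<'E'
def wcap(p,K,T,kind,u,v,z,R=60):
    hsv=cv2.cvtColor(p,cv2.COLOR_RGB2HSV);H,S,V=[a.astype(int) for a in cv2.split(hsv)]
    m={"blue":(H>100)&(H<125)&(S>100),"orange":(H>4)&(H<21)&(S>110),"yellow":(H>22)&(H<34)&(S>100),"black":(V<80)&(S<90),"mark":(V>110)&(S<40)}[kind]
    e=blob(m,u,v,R); print(kind,np.round(e,1) if 0 else (np.round(e[0],1),np.round(e[1],1)),ray(K,T,*e[0],z).round(4)); return e
E
python3 - <<'E'
from h import *
p=cv2.imread("pics/w1.png")[:,:,::-1].copy()
from workcell import r
s=r.read_state();c=r.camera_params("wrist");K=c["K"];T=np.eye(4);T[:3,:3]=s["eef_rot"];T[:3,3]=s["tcp_pos"];T=T@c["T_tool_cam"]
e=wcap(p,K,T,"blue",314,231,.062); print(np.array(e[1])*.23/383)
e=wcap(p,K,T,"mark",606,67,.012)
E
```

```text
blue (array([313.4, 233.6]), array([70.6, 72.6])) [ 0.4623 -0.2535  0.062 ]
[0.04242562 0.04357043]
mark (array([606.9,  66.7]), array([ 84.3, 107.2])) [ 0.6666 -0.1428  0.012 ]
```

Run:
```python
from h import *
p,d,K,T,s=wrist("pics/w2.png"); print(np.round(s["eef_rot"],4).tolist(),s["clock"],np.abs(s["qd"]).max())
e=wcap(p,K,T,"blue",314,231,.062);print(proj(K,T,[.4552,-.2687,.062]),ray(K,T,*proj(K,T,[.4552,-.2687,.062]),.062))
e=wcap(p,K,T,"mark",606,67,.012)
from workcell import r
s=r.read_state();print(s["clock"],s["tcp_pos"],np.abs(s["qd"]).max())
```

```text
[ 0.4601 -0.2579  0.1587] [ 5.45204317  4.6162798  -0.86047739] 0.08561066981676468
[[-0.0138, 0.9999, 0.0029], [0.9999, 0.0138, 0.0086], [0.0086, 0.003, -1.0]] 1.8167 9.490966201297763
blue (array([302.3, 250.3]), array([71.5, 73. ])) [ 0.4553 -0.2648  0.062 ]
(np.float64(302.1155325453131), np.float64(255.991495123295)) [ 0.4552 -0.2687  0.062 ]
mark (array([596.7,  83.2]), array([84.7, 88.9])) [ 0.6617 -0.1537  0.012 ]
1.8667 [ 0.45774349 -0.26028921  0.15940367] 4.630666376634219
```

The arm overshoots after fast moves, so I'll settle before measuring.

>>> step_arm(rows=[0, 0, 0.5, 0, 0, 0, 0.5, 0, 0, 0, 0.5, 0, 0, 0, 0.5, 0, 0, 0, 0.5, 0, 0, 0, 0.5, 0, 0, 0, 0, 0, 0, 0, 0, 0, 0, 0, 0, 0, 0, 0, 0, 0])

```text
clock: 2.7
tcp_pos: [0.4541, -0.2688, 0.1317]
eef_rot: [[-0.002, 1.0, 0.001], [1.0, 0.002, -0.0], [-0.0, 0.001, -1.0]]
wrist_force: [-0.5, -1.2, 0.0]
opening: 0.0852
grip_force: 0.0
```

Run:
```python
from h import *
p,d,K,T,s=wrist("pics/w3.png"); print(np.round(s["eef_rot"],4).tolist(),np.abs(s["qd"]).max())
wcap(p,K,T,"blue",*proj(K,T,[.4552,-.2657,.062]),.062)
wcap(p,K,T,"mark",*proj(K,T,[.6604,-.1560,.012]),.012,80)
```

```text
[ 0.4541 -0.2688  0.1317] [-0.48997729 -1.1504342   0.04586902] 0.08520176319352127
[[-0.002, 1.0, 0.0007], [1.0, 0.002, -0.0004], [-0.0004, 0.0007, -1.0]] 0.19037011347811658
blue (array([311.9, 245.3]), array([80.1, 82.7])) [ 0.4551 -0.265   0.062 ]
mark (array([639.2,  58.6]), array([ 93.4, 117.1])) [ 0.6605 -0.157   0.012 ]
```

>>> step_arm(rows=[0.35, 0.1, 1, 0, 0, 0, 1.8, 0, 0, 0, 2, 0, 0, 0, 2, 0, 0, 0, 2, 0, 0, 0, 1.8, 0, 0, 0, 1.2, 0, 0, 0, 0.2, 0, 0, 0, 0, 0, 0, 0, 0, 0])

```text
clock: 3.58
tcp_pos: [0.4554, -0.2651, 0.0116]
eef_rot: [[-0.002, 1.0, 0.001], [1.0, 0.002, -0.0], [-0.0, 0.001, -1.0]]
wrist_force: [0.3, -0.3, 0.6]
opening: 0.0851
grip_force: 0.0
```

>>> step_arm(rows=[0, 0, 0, 0, 0, 0, 0, 0, 0, 0, 0, 0, 0, 0, 0, 0, 0, 0, 0, 0, 0, 0, 0, 0, 0, 0, 0, 0, 0, 0, 0, 0, 0, 0, 0, 0, 0, 0, 0, 0], gripper=-1)

```text
clock: 4.42
tcp_pos: [0.4559, -0.2658, 0.0127]
eef_rot: [[-0.002, 1.0, 0.002], [1.0, 0.002, -0.001], [-0.001, 0.002, -1.0]]
wrist_force: [-0.2, 0.3, 5.7]
opening: 0.0499
grip_force: 62.7
```

>>> step_arm(rows=[0, 0, -1, 0, 0, 0, -2, 0, 0, 0, -2, 0, 0, 0, -1.5, 0, 0, 0, -0.5, 0, 0.5, 1, 0, 0, 1, 2, 0, 0, 1.3, 2.5, 0, 0, 1.3, 2.5, 0, 0, 1.3, 2.5, 0, 0])

```text
clock: 5.25
tcp_pos: [0.5603, -0.2094, 0.0798]
eef_rot: [[-0.002, 1.0, -0.002], [1.0, 0.002, 0.001], [0.001, -0.002, -1.0]]
wrist_force: [-0.0, -0.8, -0.5]
opening: 0.0502
grip_force: 62.4
```

>>> step_arm(rows=[1.3, 2.5, 0, 0, 1.3, 2.5, 0, 0, 1.3, 2.2, 0, 0, 1, 1.8, 0, 0, 0.5, 0.9, 0, 0, 0, 0, 0, 0, 0, 0, 0, 0, 0, 0, 0, 0, 0, 0, 0, 0, 0, 0, 0, 0])

```text
clock: 6.08
tcp_pos: [0.6577, -0.1582, 0.0811]
eef_rot: [[-0.0, 1.0, -0.001], [1.0, 0.0, -0.001], [-0.001, -0.001, -1.0]]
wrist_force: [-0.0, 0.2, -0.2]
opening: 0.05
grip_force: 62.4
```

Run:
```python
from h import *
p,d,K,T,s=wrist("pics/w4.png"); print(np.abs(s["qd"]).max(),s["grip_force"])
for n,y,x in [("d",-.157,.6605),("c",-.074,.660),("b",.0085,.6475)]:
    q=proj(K,T,[x,y,.012]);print(n,q)
    try: wcap(p,K,T,"mark",*q,.012,60)
    except Exception as ex: print(ex)
```

```text
[ 0.6577 -0.1582  0.0811] [-0.03346601  0.18401231 -0.19449693] 0.05004738278126155
0.31154672661787025 62.39736333489418
d (np.float64(315.40188527820135), np.float64(249.93305184569806))
mark (array([314.4, 258.3]), array([114.9, 117.9])) [ 0.6599 -0.1621  0.012 ]
c (np.float64(315.1975310251072), np.float64(97.35039539090607))
mark (array([315.,  97.]), array([119.6, 119.9])) [ 0.6599 -0.0738  0.012 ]
b (np.float64(288.96614036453354), np.float64(-91.93269018901557))
max() iterable argument is empty
```

View pics/w4.png

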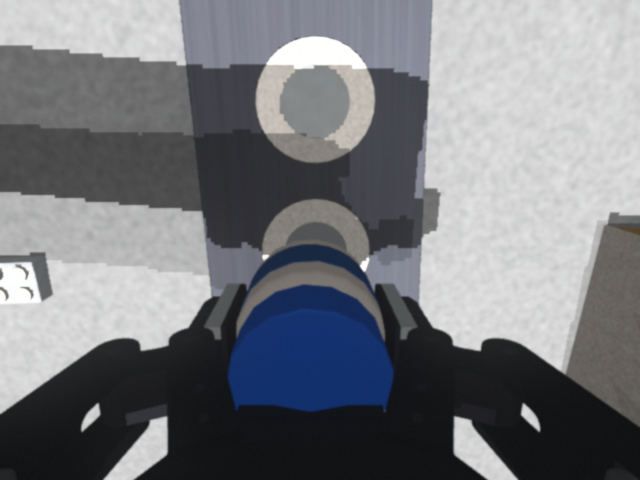

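The jar is held straight. Mark d is partly hidden below it at (315,250), and mark c is clear at (315,97). Lowering onto d.

>>> step_arm(rows=[0.17, 0.22, 0.5, 0, 0, 0, 1, 0, 0, 0, 1.2, 0, 0, 0, 1.2, 0, 0, 0, 0.8, 0, 0, 0, 0.5, 0, 0, 0, 0.3, 0, 0, 0, 0.1, 0, 0, 0, 0, 0, 0, 0, 0, 0])

```text
clock: 6.97
tcp_pos: [0.6613, -0.1551, 0.0256]
eef_rot: [[-0.002, 1.0, 0.001], [1.0, 0.002, -0.0], [-0.0, 0.001, -1.0]]
wrist_force: [-0.0, -1.2, -0.4]
opening: 0.0503
grip_force: 62.4
```

>>> step_arm(rows=[0, 0, 0, 0, 0, 0, 0, 0, 0, 0, 0, 0, 0, 0, 0, 0, 0, 0, 0, 0, 0, 0, 0, 0, 0, 0, -0.5, 0, 0, 0, -1.5, 0, 0, 0, -2.5, 0, 0, 0, -2.5, 0], gripper=1)

```text
clock: 7.8
tcp_pos: [0.6599, -0.1549, 0.0953]
eef_rot: [[-0.002, 1.0, -0.002], [1.0, 0.002, 0.001], [0.001, -0.002, -1.0]]
wrist_force: [1.2, -0.0, 0.1]
opening: 0.0856
grip_force: 0.0
```

>>> step_arm(rows=[0, 0, -3, 0, 0.8, -0.8, -2.5, 0, 2, -1.8, -1, 0, 2.6, -2.3, 0, 0, 2.9, -2.5, 0, 0, 2.9, -2.6, 0, 0, 2.9, -2.6, 0, 0, 2.9, -2.6, 0, 0, 2.6, -2.3, 0, 0, 2.2, -2, 0, 0])

```text
clock: 8.63
tcp_pos: [0.4634, 0.0648, 0.1609]
eef_rot: [[-0.004, 1.0, 0.001], [1.0, 0.004, 0.0], [0.0, 0.001, -1.0]]
wrist_force: [0.1, -0.1, 0.7]
opening: 0.0855
grip_force: 0.0
```

>>> step_arm(rows=[1.3, -1.2, 0, 0, 0.5, -0.5, 0, 0, 0, 0, 1, 0, 0, 0, 1, 0, 0, 0, 0.5, 0, 0, 0, 0, 0, 0, 0, 0, 0, 0, 0, 0, 0, 0, 0, 0, 0, 0, 0, 0, 0])

```text
clock: 9.47
tcp_pos: [0.4488, 0.0804, 0.1355]
eef_rot: [[-0.002, 1.0, 0.001], [1.0, 0.002, 0.0], [0.0, 0.001, -1.0]]
wrist_force: [-0.5, -0.1, 0.2]
opening: 0.0855
grip_force: 0.0
```

Run:
```python
from h import *
p,d,K,T,s=wrist("pics/w5.png"); print(np.abs(s["qd"]).max())
q=proj(K,T,[.4484,.080,.083]);print(q)
wcap(p,K,T,"orange",*q,.083)
```

```text
[0.4488 0.0804 0.1355] [-0.49563701 -0.12729192  0.22035467] 0.08548458517986521
0.27244401206922475
(np.float64(309.5415151574824), np.float64(262.1675340179505))
orange (array([309.2, 261.3]), array([67.8, 72.6])) [0.4482 0.0805 0.083 ]
```

View pics/w5.png

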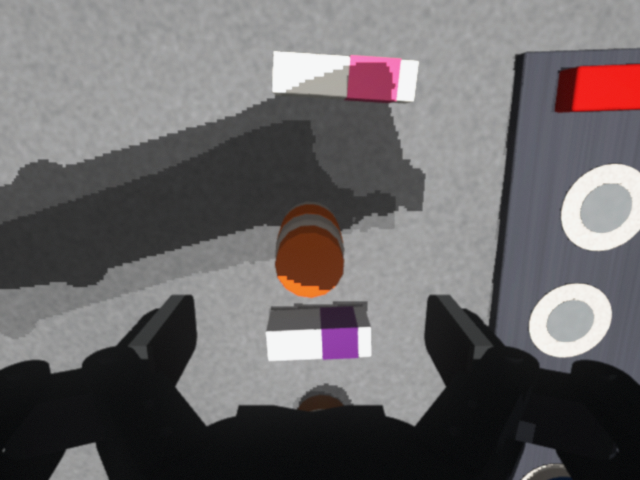

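Orange cap centre is at about (309,261), right below the tool. Marks a and b are on the right, and the packs are clear of the fingers.

>>> step_arm(rows=[0, 0, 1, 0, 0, 0, 1.5, 0, 0, 0, 1.8, 0, 0, 0, 1.8, 0, 0, 0, 1.8, 0, 0, 0, 1.3, 0, 0, 0, 0.8, 0, 0, 0, 0.3, 0, 0, 0, 0, 0, 0, 0, 0, 0])

```text
clock: 10.35
tcp_pos: [0.4488, 0.0807, 0.0327]
eef_rot: [[-0.002, 1.0, 0.001], [1.0, 0.002, 0.0], [0.0, 0.001, -1.0]]
wrist_force: [-0.2, 0.3, 0.3]
opening: 0.0852
grip_force: 0.0
```

>>> step_arm(rows=[0, 0, 0, 0, 0, 0, 0, 0, 0, 0, 0, 0, 0, 0, 0, 0, 0, 0, 0, 0, 0, 0, 0, 0, 0, 0, 0, 0, 0, 0, 0, 0, 0, 0, 0, 0, 0, 0, 0, 0], gripper=-1)

```text
clock: 11.18
tcp_pos: [0.4489, 0.0806, 0.0332]
eef_rot: [[-0.002, 1.0, 0.001], [1.0, 0.002, -0.0], [-0.0, 0.001, -1.0]]
wrist_force: [-1.3, 0.3, 5.3]
opening: 0.0403
grip_force: 60.5
```

>>> step_arm(rows=[0, 0, -1, 0, 0, 0, -2, 0, 0, 0, -2, 0, 0, 0, -1.5, 0, 0, 0, -0.5, 0, -0.7, 1, 0, 0, -1.4, 2, 0, 0, -1.8, 2.4, 0, 0, -1.8, 2.5, 0, 0, -1.8, 2.5, 0, 0])

```text
clock: 12.02
tcp_pos: [0.5531, 0.0037, 0.1008]
eef_rot: [[-0.002, 1.0, -0.002], [1.0, 0.002, -0.001], [-0.001, -0.002, -1.0]]
wrist_force: [0.2, 1.3, -0.5]
opening: 0.0403
grip_force: 60.7
```

>>> step_arm(rows=[-1.8, 2.5, 0, 0, -1.8, 2.5, 0, 0, -1.8, 2.4, 0, 0, -1.4, 1.9, 0, 0, -0.8, 1, 0, 0, -0.34, 0.4, 0, 0, 0, 0, 0, 0, 0, 0, 0, 0, 0, 0, 0, 0, 0, 0, 0, 0])

```text
clock: 12.85
tcp_pos: [0.6588, -0.072, 0.1023]
eef_rot: [[-0.004, 1.0, -0.001], [1.0, 0.004, 0.001], [0.001, -0.001, -1.0]]
wrist_force: [0.4, 0.5, -0.9]
opening: 0.0404
grip_force: 60.7
```

Run:
```python
from h import *
p,d,K,T,s=wrist("pics/w6.png"); print(np.abs(s["qd"]).max(),s["grip_force"])
for n,y,x in [("c",-.0738,.660),("b",.0105,.6475)]:
    q=proj(K,T,[x,y,.012]);print(n,q)
    try: wcap(p,K,T,"mark",*q,.012,70)
    except Exception as ex: print(ex)
```

```text
[ 0.6588 -0.072   0.1023] [ 0.42546199  0.47384168 -0.85189018] 0.04037368315949485
0.33150001052065403 60.67878163419664
c (np.float64(312.251251958389), np.float64(244.58362391691938))
mark (array([313.2, 251.9]), array([ 99.4, 140.8])) [ 0.6607 -0.0786  0.012 ]
b (np.float64(291.4142702013819), np.float64(103.6472786548834))
mark (array([290. ,  95.8]), array([127.7, 129.4])) [0.6467 0.0147 0.012 ]
```

>>> step_arm(rows=[-0.18, 0.1, 0.5, 0, 0, 0, 1, 0, 0, 0, 1.2, 0, 0, 0, 1.2, 0, 0, 0, 0.8, 0, 0, 0, 0.5, 0, 0, 0, 0.3, 0, 0, 0, 0.12, 0, 0, 0, 0, 0, 0, 0, 0, 0])

```text
clock: 13.73
tcp_pos: [0.6612, -0.0752, 0.0466]
eef_rot: [[-0.002, 1.0, 0.001], [1.0, 0.002, -0.0], [-0.0, 0.001, -1.0]]
wrist_force: [0.6, -0.1, -0.9]
opening: 0.0403
grip_force: 60.8
```

>>> step_arm(rows=[0, 0, 0, 0, 0, 0, 0, 0, 0, 0, 0, 0, 0, 0, 0, 0, 0, 0, 0, 0, 0, 0, 0, 0, 0, 0, -0.5, 0, 0, 0, -1.5, 0, 0, 0, -2.5, 0, 0, 0, -2.5, 0], gripper=1)

```text
clock: 14.57
tcp_pos: [0.6597, -0.0753, 0.1161]
eef_rot: [[-0.002, 1.0, -0.002], [1.0, 0.002, 0.0], [0.0, -0.002, -1.0]]
wrist_force: [-0.1, 0.1, -0.2]
opening: 0.0852
grip_force: 0.0
```

>>> step_arm(rows=[0, 0, -3, 0, 0, -0.8, -2.5, 0, -0.1, -1.8, -1, 0, -0.1, -2.3, 0, 0, -0.2, -2.5, 0, 0, -0.2, -2.6, 0, 0, -0.2, -2.6, 0, 0, -0.2, -2.6, 0, 0, -0.1, -2, 0, 0, -0.1, -1.5, 0, 0])

```text
clock: 15.4
tcp_pos: [0.4717, -0.0878, 0.1815]
eef_rot: [[-0.002, 1.0, -0.001], [1.0, 0.002, -0.001], [-0.001, -0.001, -1.0]]
wrist_force: [0.1, -0.2, 0.2]
opening: 0.0857
grip_force: 0.0
```

>>> step_arm(rows=[0, -0.9, 0, 0, 0, -0.5, 0, 0, 0, 0, 0, 0, 0, 0, 0, 0, 0, 0, 0, 0, 0, 0, 0, 0, 0, 0, 0, 0, 0, 0, 0, 0, 0, 0, 0, 0, 0, 0, 0, 0])

```text
clock: 16.23
tcp_pos: [0.4598, -0.0876, 0.181]
eef_rot: [[-0.002, 1.0, -0.0], [1.0, 0.002, 0.0], [0.0, -0.0, -1.0]]
wrist_force: [0.3, 0.3, -0.5]
opening: 0.0855
grip_force: 0.0
```

Run:
```python
from h import *
p,d,K,T,s=wrist("pics/w7.png"); print(np.abs(s["qd"]).max())
q=proj(K,T,[.459,-.087,.104]);print(q)
wcap(p,K,T,"black",*q,.104,45)
```

```text
[ 0.4598 -0.0876  0.181 ] [ 0.26457061  0.3140023  -0.47343501] 0.0854565670759847
0.25556658495742096
(np.float64(308.9870228368198), np.float64(246.98723026972078))
black (array([308.4, 247.6]), array([67.4, 69.7])) [ 0.4587 -0.0874  0.104 ]
```

View pics/w7.png

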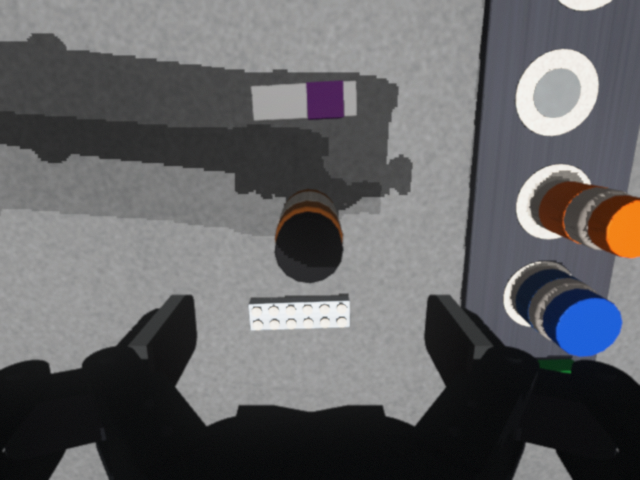

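Amber cap is at (308,247), as predicted. Jar and orange stand upright on marks d and c, and mark b is clear at (557,92).

Run:
```python
from h import *
p,d,K,T,s=wrist("pics/w8.png")
wcap(p,K,T,"mark",557,92,.012,55)
```

```text
[ 0.4597 -0.0876  0.181 ] [-0.22880873  0.26847967  0.27970253] 0.0855995975995343
mark (array([556.8,  92.1]), array([79. , 93.8])) [0.6474 0.0089 0.012 ]
```

>>> step_arm(rows=[0, -0.1, 1, 0, 0, 0, 2, 0, 0, 0, 2.2, 0, 0, 0, 2.2, 0, 0, 0, 2.2, 0, 0, 0, 2, 0, 0, 0, 1.4, 0, 0, 0, 0.6, 0, 0, 0, 0, 0, 0, 0, 0, 0])

```text
clock: 17.17
tcp_pos: [0.4587, -0.0876, 0.0451]
eef_rot: [[-0.002, 1.0, -0.0], [1.0, 0.002, 0.0], [0.0, -0.0, -1.0]]
wrist_force: [-0.1, 1.1, 0.9]
opening: 0.0855
grip_force: 0.0
```

>>> step_arm(rows=[0, 0, 0, 0, 0, 0, 0, 0, 0, 0, 0, 0, 0, 0, 0, 0, 0, 0, 0, 0, 0, 0, 0, 0, 0, 0, 0, 0, 0, 0, 0, 0, 0, 0, 0, 0, 0, 0, 0, 0], gripper=-1)

```text
clock: 18.0
tcp_pos: [0.4593, -0.0878, 0.0462]
eef_rot: [[-0.002, 1.0, 0.001], [1.0, 0.002, -0.001], [-0.001, 0.001, -1.0]]
wrist_force: [-2.0, 0.5, 6.0]
opening: 0.0446
grip_force: 60.6
```

>>> step_arm(rows=[0, 0, -1, 0, 0, 0, -2, 0, 0, 0, -2, 0, 0, 0, -1.5, 0, 0, 0, -0.5, 0, 0.8, 1, 0, 0, 1.4, 2, 0, 0, 1.8, 2.4, 0, 0, 1.8, 2.5, 0, 0, 1.5, 2.5, 0, 0])

```text
clock: 18.83
tcp_pos: [0.5629, -0.0131, 0.1147]
eef_rot: [[-0.002, 1.0, -0.001], [1.0, 0.002, 0.0], [0.0, -0.001, -1.0]]
wrist_force: [0.5, -0.2, -0.5]
opening: 0.0445
grip_force: 61.3
```

>>> step_arm(rows=[1.1, 2.4, 0, 0, 0.7, 2.2, 0, 0, 0.4, 1.9, 0, 0, 0.2, 1.2, 0, 0, 0, 0.6, 0, 0, 0, 0.1, 0, 0, 0, 0, 0, 0, 0, 0, 0, 0, 0, 0, 0, 0, 0, 0, 0, 0])

```text
clock: 19.67
tcp_pos: [0.6458, 0.0093, 0.1153]
eef_rot: [[-0.002, 1.0, -0.0], [1.0, 0.002, -0.0], [-0.0, -0.0, -1.0]]
wrist_force: [-0.1, -0.3, -1.3]
opening: 0.0447
grip_force: 61.4
```

Run:
```python
from h import *
p,d,K,T,s=wrist("pics/w9.png"); print(np.abs(s["qd"]).max(),s["grip_force"])
q=proj(K,T,[.657,.0984,.012]);print(q)
wcap(p,K,T,"mark",*q,.012,70)
```

```text
[0.6458 0.0093 0.1153] [-0.14627256 -0.27506902 -1.33693018] 0.04468907306895613
0.44500050430283816 61.37695821002126
(np.float64(329.30152382546527), np.float64(93.50414746408063))
mark (array([327.6,  85.5]), array([125.5, 132.9])) [0.6559 0.1029 0.012 ]
```

View pics/w9.png

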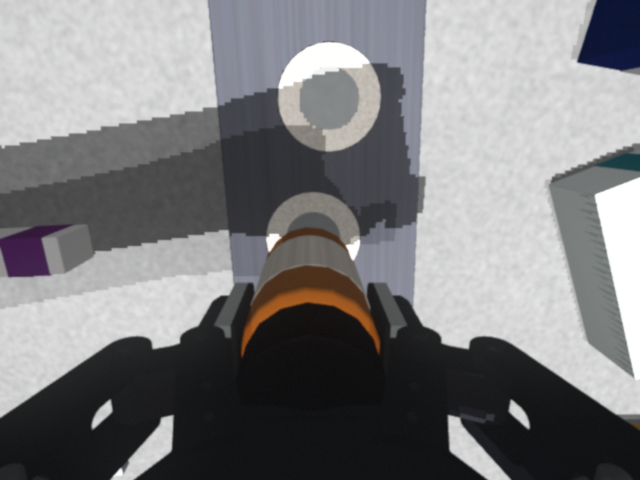

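Amber is held upright over mark b (314,240). Mark a's centre is near (329,96), matching the prediction; the mask there leaked into the strip. Lowering now.

>>> step_arm(rows=[0, 0.15, 0.5, 0, 0, 0, 1, 0, 0, 0, 1.2, 0, 0, 0, 1.2, 0, 0, 0, 0.8, 0, 0, 0, 0.5, 0, 0, 0, 0.3, 0, 0, 0, 0.1, 0, 0, 0, 0, 0, 0, 0, 0, 0])

```text
clock: 20.55
tcp_pos: [0.6485, 0.0098, 0.0595]
eef_rot: [[-0.002, 1.0, 0.001], [1.0, 0.002, 0.0], [0.0, 0.001, -1.0]]
wrist_force: [0.3, 0.7, -1.4]
opening: 0.0445
grip_force: 61.5
```

>>> step_arm(rows=[0, 0, 0, 0, 0, 0, 0, 0, 0, 0, 0, 0, 0, 0, 0, 0, 0, 0, 0, 0, 0, 0, 0, 0, 0, 0, -0.5, 0, 0, 0, -1.5, 0, 0, 0, -2.5, 0, 0, 0, -2.5, 0], gripper=1)

```text
clock: 21.38
tcp_pos: [0.6471, 0.0096, 0.1292]
eef_rot: [[-0.002, 1.0, -0.002], [1.0, 0.002, -0.0], [-0.0, -0.002, -1.0]]
wrist_force: [0.9, 0.2, -0.1]
opening: 0.0854
grip_force: 0.0
```

>>> step_arm(rows=[0, 0, -2.5, 0, 0.8, -0.5, -2.5, 0, 1.8, -1.1, -1, 0, 2.4, -1.7, 0, 0, 2.6, -2, 0, 0, 2.7, -2, 0, 0, 2.7, -2, 0, 0, 2.7, -2, 0, 0, 2.7, -2, 0, 0, 2.6, -2, 0, 0])

```text
clock: 22.22
tcp_pos: [0.4934, 0.2208, 0.1897]
eef_rot: [[-0.002, 1.0, 0.001], [1.0, 0.002, 0.0], [0.0, 0.001, -1.0]]
wrist_force: [0.0, 0.5, -0.1]
opening: 0.0853
grip_force: 0.0
```

>>> step_arm(rows=[2.2, -1.7, 0, 0, 1.7, -1.3, 0, 0, 1, -0.8, 0, 0, 0.5, -0.4, 0, 0, 0, 0, 0, 0, 0, 0, 0, 0, 0, 0, 0, 0, 0, 0, 0, 0, 0, 0, 0, 0, 0, 0, 0, 0])

```text
clock: 23.05
tcp_pos: [0.453, 0.2725, 0.1889]
eef_rot: [[-0.0, 1.0, -0.0], [1.0, 0.0, -0.0], [-0.0, -0.0, -1.0]]
wrist_force: [0.9, -0.2, -0.6]
opening: 0.0857
grip_force: 0.0
```

Run:
```python
from h import *
p,d,K,T,s=wrist("pics/w10.png"); print(np.abs(s["qd"]).max())
q=proj(K,T,[.452,.276,.125]);print(q)
wcap(p,K,T,"yellow",*q,.125,55)
```

```text
[0.453  0.2725 0.1889] [ 0.91657437 -0.18068117 -0.59672933] 0.08570486587629869
0.3795533245155003
(np.float64(308.540230141697), np.float64(248.81770733130136))
yellow (array([307.7, 248.5]), array([60.6, 64.6])) [0.4515 0.2762 0.125 ]
```

View pics/w10.png

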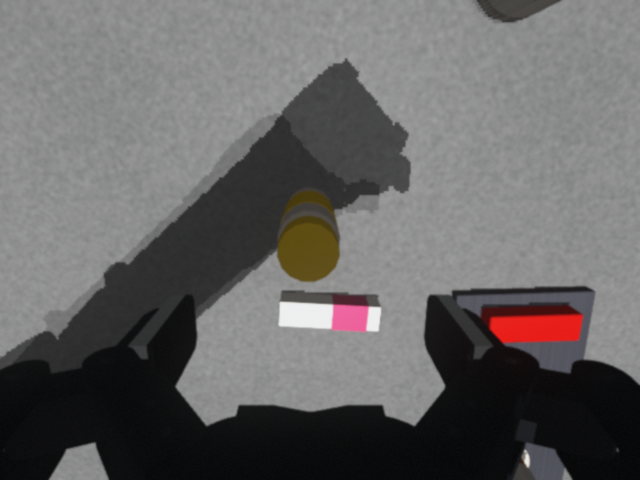

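Yellow cap is centred at (308,248), as predicted. Fine offset is +3.7 mm Y, -1.5 mm X.

>>> step_arm(rows=[0.37, -0.15, 0.8, 0, 0, 0, 1.8, 0, 0, 0, 2, 0, 0, 0, 2.2, 0, 0, 0, 2.2, 0, 0, 0, 1.8, 0, 0, 0, 1.3, 0, 0, 0, 0.5, 0, 0, 0, 0, 0, 0, 0, 0, 0])

```text
clock: 23.93
tcp_pos: [0.4509, 0.2774, 0.0632]
eef_rot: [[-0.002, 1.0, 0.0], [1.0, 0.002, 0.0], [0.0, 0.0, -1.0]]
wrist_force: [1.2, -0.5, 0.7]
opening: 0.0857
grip_force: 0.0
```

>>> step_arm(rows=[0, 0, 0, 0, 0, 0, 0, 0, 0, 0, 0, 0, 0, 0, 0, 0, 0, 0, 0, 0, 0, 0, 0, 0, 0, 0, 0, 0, 0, 0, 0, 0, 0, 0, 0, 0, 0, 0, 0, 0], gripper=-1)

```text
clock: 24.77
tcp_pos: [0.4518, 0.2776, 0.0641]
eef_rot: [[-0.002, 1.0, 0.002], [1.0, 0.002, 0.001], [0.001, 0.002, -1.0]]
wrist_force: [-0.3, -0.9, 6.2]
opening: 0.0391
grip_force: 59.2
```

>>> step_arm(rows=[0, 0, -1, 0, 0, 0, -2, 0, 0, 0, -2, 0, 0, 0, -2, 0, 0, 0, -1, 0, -0.7, 1, 0, 0, -1.4, 2, 0, 0, -1.8, 2.4, 0, 0, -2, 2.4, 0, 0, -2, 2.4, 0, 0])

```text
clock: 25.6
tcp_pos: [0.5537, 0.1958, 0.1413]
eef_rot: [[-0.002, 1.0, -0.002], [1.0, 0.002, -0.002], [-0.002, -0.002, -1.0]]
wrist_force: [0.2, -0.0, -1.0]
opening: 0.0389
grip_force: 58.8
```

>>> step_arm(rows=[-2, 2.4, 0, 0, -2, 2.2, 0, 0, -2, 2, 0, 0, -1.8, 1.8, 0, 0, -1.2, 1.2, 0, 0, -0.8, 0.7, 0, 0, -0.2, 0.1, 0, 0, 0, 0, 0, 0, 0, 0, 0, 0, 0, 0, 0, 0])

```text
clock: 26.43
tcp_pos: [0.6561, 0.1006, 0.143]
eef_rot: [[-0.005, 1.0, -0.001], [1.0, 0.005, 0.001], [0.001, -0.001, -1.0]]
wrist_force: [0.8, 1.1, -1.2]
opening: 0.0383
grip_force: 58.8
```

Run:
```python
from h import *
p,d,K,T,s=wrist("pics/w11.png"); print(np.abs(s["qd"]).max(),s["grip_force"],proj(K,T,[.657,.0984,.012]))
```

```text
[0.6561 0.1006 0.143 ] [ 0.77232429  1.07904681 -1.15991228] 0.03833609140886374
0.3670517277700105 58.772497221361846 (np.float64(311.70062279586926), np.float64(229.35830498664345))
```

View pics/w11.png

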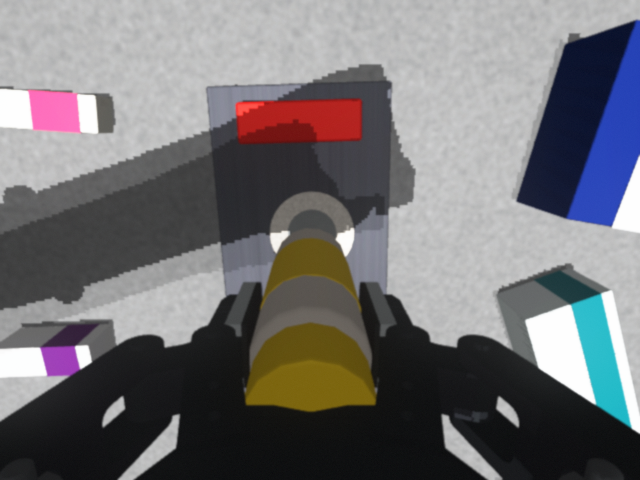

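Yellow is held straight. Mark a shows near (312,232), within a couple of mm of the prediction. Lowering.

>>> step_arm(rows=[-0.2, 0.1, 0.6, 0, 0, 0, 1.2, 0, 0, 0, 1.4, 0, 0, 0, 1.4, 0, 0, 0, 1, 0, 0, 0, 0.6, 0, 0, 0, 0.3, 0, 0, 0, 0.1, 0, 0, 0, 0, 0, 0, 0, 0, 0])

```text
clock: 27.32
tcp_pos: [0.6589, 0.0966, 0.0779]
eef_rot: [[-0.002, 1.0, 0.002], [1.0, 0.002, 0.0], [0.0, 0.002, -1.0]]
wrist_force: [-0.6, 0.4, -0.8]
opening: 0.0388
grip_force: 58.9
```

>>> step_arm(rows=[0, 0, 0, 0, 0, 0, 0, 0, 0, 0, 0, 0, 0, 0, 0, 0, 0, 0, 0, 0, 0, 0, 0, 0, 0, 0, -0.5, 0, 0, 0, -1.5, 0, 0, 0, -2.5, 0, 0, 0, -2.5, 0], gripper=1)

```text
clock: 28.15
tcp_pos: [0.6575, 0.0962, 0.1471]
eef_rot: [[-0.002, 1.0, -0.002], [1.0, 0.002, -0.0], [-0.0, -0.002, -1.0]]
wrist_force: [1.3, -0.1, 0.2]
opening: 0.0855
grip_force: 0.0
```

>>> step_arm(rows=[0, 0, -2.5, 0, 0, -0.5, -2.5, 0, 0, -2, -2, 0, 0, -2.5, 0, 0, 0, -3, 0, 0, 0, -3, 0, 0, 0, -3, 0, 0, 0, -3, 0, 0, 0, -2.5, 0, 0, 0, -1.5, 0, 0])

```text
clock: 28.98
tcp_pos: [0.4454, 0.0964, 0.2175]
eef_rot: [[-0.004, 1.0, -0.001], [1.0, 0.004, -0.001], [-0.001, -0.001, -1.0]]
wrist_force: [-0.1, 0.5, 0.1]
opening: 0.0853
grip_force: 0.0
```

>>> step_arm(rows=[0, 0, 0, 0, 0, 0, 0, 0, 0, 0, 0, 0, 0, 0, 0, 0, 0, 0, 0, 0, 0, 0, 0, 0, 0, 0, 0, 0, 0, 0, 0, 0, 0, 0, 0, 0, 0, 0, 0, 0])

```text
clock: 29.82
tcp_pos: [0.4483, 0.096, 0.217]
eef_rot: [[-0.002, 1.0, -0.0], [1.0, 0.002, 0.0], [0.0, -0.0, -1.0]]
wrist_force: [0.1, 0.0, 0.1]
opening: 0.0857
grip_force: 0.0
```

Run:
```python
from h import *
from workcell import r
p,_=r.capture("top");cv2.imwrite("pics/top1.png",p[:,:,::-1]);c=r.camera_params("top");K,T=c["K"],c["world_from_camera"]
for k,z,m in [("yellow",.137,[.6569,.0944]),("black",.116,[.6473,.0066]),("orange",.095,[.66,-.0777]),("blue",.074,[.6604,-.1597])]:
    try:
        q=proj(K,T,[*m,z]); e=wcap(p,K,T,k,*q,z,28); print((ray(K,T,*e[0],z)[:2]-m).round(4))
    except Exception as ex: print(ex)
```

```text
yellow (array([266.8, 149.3]), array([24.7, 26.4])) [0.6562 0.0898 0.137 ]
[-0.0007 -0.0046]
black (array([325.6, 161.2]), array([26.8, 27.6])) [0.6466 0.0063 0.116 ]
[-0.0007 -0.0003]
orange (array([382.4, 158.7]), array([24.9, 26.3])) [ 0.6585 -0.0785  0.095 ]
[-0.0015 -0.0008]
blue (array([432.5, 162.6]), array([29. , 31.1])) [ 0.6604 -0.1577  0.074 ]
[-0.     0.002]
```

View pics/top1.png

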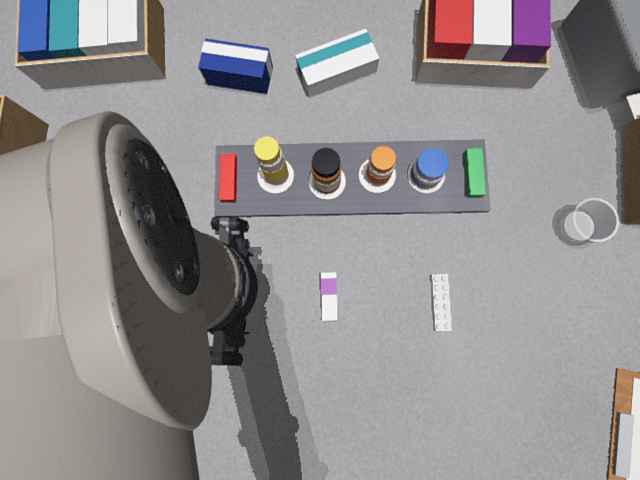

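All four stand on their marks in the right order: yellow (267,149), black (326,161), orange (382,159), blue (432,163). They are within 5 mm of centre, and the gripper is clear.

```bash
python3 -c "
from workcell import r
print(r.sign_off())"
```

```text
the job is handed in; nothing more can be done
None
```

All four containers stand upright and released on their marks, from green to red: jar, orange, amber, yellow. Each measured within 5 mm of its mark's centre, and the job was handed in at about 30 s; the sign-off returned no verdict.

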